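# Set the paint shaker and hold the red bottle down on its sprung head

## Robot

A 6-joint arm with a two-finger parallel gripper is mounted at the origin on the work surface. World frame = base frame: x ahead of the robot, y to its left, z up, the work surface at z = 0. Lengths are in m, angles in rad, forces in N, time in s.
With the tool pointing down it reaches from about 0.3 to 0.775 m from the base axis. Payload 14.6 kg.
Tool frame: the origin (TCP) lies midway between the tips of the shut fingers; the grasp point (between the pads) lies 19 mm behind it (ctrl.pinch_z is the distance from the TCP to the grasp point, in m); z points along the fingers, y is the line along which they close (so a half turn about z gives the same grasp; the last joint's range is limited). The gripper opens to 94 mm and grips with 3 to 60 N. Pads are 16 mm wide; open, the fingers measure 119 mm over their backs; the gripper's body (75 mm by 177 mm) begins 78 mm behind the grasp point.
Start: joints at [1.106, 0.3, 1.521, -0, 1.321, -0.067], TCP at [0.213, 0.507, 0.205] pointing down, gripper open.
Joint ranges: [-3.03, 3.03], [-0.79, 2.21], [0.23, 2.52], [-1.04, 4.18], [0, 3.07], [-2.55, 2.55]. Speed limits (rad/s): [2.22, 2.22, 2.57, 3.14, 3.14, 3.14].

## Interface

Orientations are given as [roll, pitch, yaw] about the fixed x, y, z axes, in that order (R = Rz(yaw) Ry(pitch) Rx(roll)).
In Python, from station import ctrl gives the robot as it stands.
- The arm moves only by the tool jog_arm, never from a script. Its argument "motion" is a list of rows, each a list of 7 numbers: the shift along the tool's x, y, z in m, then the turn, a rotation vector about the tool's x, y, z in rad, then the opening, from -1 (shut) to 1 (fully open). In form: [[tx, ty, tz, rx, ry, rz, gripper], ...]. A call has 1 to 5 rows; each row shifts and turns the commanded pose from where the row before left it, along the tool's axes as they then stand; what a row does not reach is not made up. A row lasts 1/10 s, in which the tool goes at most 50 mm and 8.59 degrees, less where a joint would pass 70% of its speed; a pose out of reach is approached as far as the arm can. A call is refused whole if a number of a shift passes 0.05 or a number of a turn 0.15, either way. A call with a gripper value outside its range is refused whole. The fingers move at their own pace and stop on an object; "squeeze" is the grip in N (left out, the last holds). Time passes only in rows, so rows that do not move let the fingers close. It gives the time, the measured TCP pose, the force, the opening and the grip force at its end, in the units of the state.
- ctrl.get_obs(): the state, without advancing time (a new reading comes with each control period).
- ctrl.camera(name): name is "side" or "top" or "wrist"; returns the picture (400x640x3 uint8, red, green, blue); there is no depth.
- ctrl.camera_model(name): a dict with "intrinsics" (3x3 intrinsics, pixels), "rvec" (rotation vector, rad) and "tvec" (3), from world to camera coordinates, as OpenCV has them. Camera axes: x right, y down, z forward; pixel columns grow to the right and rows downward; lengths in m; the calibration is good to about 2 mm. A picture is of the moment at which its call begins: read the wrist's pose just before it. camera_model takes no time and is no camera call; for the wrist camera it gives the pose at the moment of the call.
- ctrl.hand_in(): hands the job in; it is judged then, once.
The state is a dict: "time_s": time; "qpos": joint angles; "joint_vel": joint speeds; "tau": joint torques, N m; "ee_pos": TCP position; "eef_rot": TCP orientation; "force": force on the tool from outside, world axes, zero at the start; "moment": the same for the moment, N m; "grip_width": finger opening in m; "grip_force": force on a finger pad.
Only numpy, scipy, OpenCV 4.12 (cv2) and the standard library are available. Lean on these libraries where they do the work, as an engineer would, in place of code of your own. Each camera call takes 0.05 s, during which the arm holds its last target. There are 200 camera calls.

## Task

The red paint has settled: set the paint shaker with its keys, one at a time and each fully down and let go - green (power), then blue (touch running), then yellow (fast), never the grey one. Then pick up the red dropper bottle, stand it upright in the shaker's rubber cup and press it down until the sprung head is hard on its stop, firmly but without ramming it, fingers clear of the cup; finish the program there, still gripping the bottle and holding the head down on its stop. Leave the other paints, the figure, the glass and the brush tin where they stand.

Things in the scene. Friction and masses are not known exactly. Their poses are not given: they have to be found in the camera images.
- shaker: paint shaker (touch-start bottle mixer), cream housing on a dark foot, fixed to the table: 200 mm deep (its x), 160 mm wide (its y). Origin at the centre of its underside; its -x side is the front. The front part (x -100 to -22 mm) is a flat deck 78 mm high with a row of four keys at x = -65 mm: green (y = +57), blue (+19), grey (-19), yellow (-57 mm). The rear part is 100 mm high and carries, at x = +38, y = 0 mm, the sprung head with the round rubber cup
- key_on (a joint): sprung round key green, power on: value 0 when up, 0.005 (m) fully down; sprung, 2 N to start it, 4.5 N at the bottom; it comes back up when let go
- key_on_top (a point): centre of the top of the green (power) key cap (20 mm across, 9 mm proud of the flat dark key panel; the keys stand in a row, 38 mm apart, and are pressed straight down)
- key_touch (a joint): sprung round key blue, touch running: the motor runs only while the head is held down: value 0 when up, 0.005 (m) fully down; sprung, 2 N to start it, 4.5 N at the bottom; it comes back up when let go
- key_touch_top (a point): centre of the top of the blue (touch running) key cap (20 mm across, 9 mm proud of the flat dark key panel; the keys stand in a row, 38 mm apart, and are pressed straight down)
- key_fast (a joint): sprung round key yellow, fast: value 0 when up, 0.005 (m) fully down; sprung, 2 N to start it, 4.5 N at the bottom; it comes back up when let go
- key_fast_top (a point): centre of the top of the yellow (fast) key cap (20 mm across, 9 mm proud of the flat dark key panel; the keys stand in a row, 38 mm apart, and are pressed straight down)
- key_slow (a joint): sprung round key grey, slow; not wanted here: value 0 when up, 0.005 (m) fully down; sprung, 2 N to start it, 4.5 N at the bottom; it comes back up when let go
- key_slow_top (a point): centre of the top of the grey (slow) key cap (20 mm across, 9 mm proud of the flat dark key panel; the keys stand in a row, 38 mm apart, and are pressed straight down)
- head (a joint): how far the sprung head of the shaker is pushed straight down: 0 up (a gap of 8 mm shows between the dark flange under the cup and the steel collar on the housing), 0.008 (m) hard on its stop, flange on collar. It takes about 4 N to start it and 10 to 11 N to reach the stop; 15 to 20 N holds it there well, and more than 40 N is hard on the shaker
- cup_seat (a point): centre of the floor of the round black rubber cup on the head, 126 mm above the table with the head up; moves down with the head. The cup's floor is 37 mm across, its wall goes up 13 mm above the floor, the last 6 mm flaring out to a 46 mm wide mouth; outside it is 54 mm across. A dropper bottle drops in with its foot on the floor; grip it 40 to 50 mm above its foot so that the fingertips clear the cup
- bottle_red: red paint dropper bottle standing upright on the table: round body 32 across with straight sides up to 58 mm, paper band round the foot, then a shoulder and a narrow black cap, 95 mm tall in all, about 30 to 65 g. Origin at the centre of its underside, z up along the bottle. The one to be shaken
- bottle_blue: blue paint dropper bottle standing upright on the table: round body 32 across with straight sides up to 58 mm, paper band round the foot, then a shoulder and a narrow black cap, 95 mm tall in all, about 30 to 65 g. Origin at the centre of its underside, z up along the bottle. Bystander
- bottle_yellow: yellow paint dropper bottle standing upright on the table: round body 32 across with straight sides up to 58 mm, paper band round the foot, then a shoulder and a narrow black cap, 95 mm tall in all, about 30 to 65 g. Origin at the centre of its underside, z up along the bottle. Bystander
- pot_green: paint pot, bystander, 34 mm across and 44 mm tall, green with a black lid; origin at the centre of its underside
- pot_purple: paint pot, bystander, 34 mm across and 44 mm tall, purple with a white lid; origin at the centre of its underside
- figure: bystander: small painted figure on a turned cork handle 42 mm across, 107 mm tall in all; origin at the centre of its underside
- rinse_glass: bystander: empty rinse glass, 72 mm across the rim, 85 mm tall; origin at the centre of its underside
- brush_tin: bystander: open red brush tin with five brushes, 200 mm (its x) by 75 by 18 mm, lying flat; origin at the centre of its underside
Mind the look-alikes: they are no part of the job. There is more than one size of the bottle_red; the one meant has the size given above.

How it is judged:
By the outcome, as a careful person would: the job done as asked, in the order asked, and still so for the second after the job is handed in, while the arm keeps its last pose, push and grip.
It also fails if it takes over 54 s, if anything falls off the work surface, if the arm or the gripper's body presses on something with over 40 N, if the wrist force passes 120 N, or if a joint passes its speed limit or range.

## Working session

There is one attempt and no reset: what is moved stays moved. The work goes in short steps, Python scripts to look and compute and a tool call to move; the robot and the scene stay as the last step left them, time stands still between calls to the robot, and variables do not carry over. Pictures are saved under pics/ and viewed, at most 10 in all, crops included, and the job is handed in when it is done.

Besides the shell and the picture viewer there is one more tool, called after "Emit:" in YAML: its name, and indented under it one key for each argument. jog_arm: Moves the arm, as the interface text tells. Its arguments: {"type":"object","properties":{"motion":{"type":"array"},"squeeze":{"type":"number"}},"required":["motion"]}

```bash
mkdir -p pics; cat > h.py <<'E'
import numpy as np, cv2
from station import ctrl
def cam(n):
    m=ctrl.camera_model(n); im=ctrl.camera(n); return im,m
def save(im,f): cv2.imwrite('pics/'+f,cv2.cvtColor(im,cv2.COLOR_RGB2BGR))
def ray(m,u,v):
    R=cv2.Rodrigues(np.array(m['rvec'],float))[0]; t=np.array(m['tvec'],float).ravel()
    d=R.T@np.linalg.solve(np.array(m['intrinsics']),[u,v,1.]); return -R.T@t,d
def onz(m,u,v,z):
    c,d=ray(m,u,v); return c+d*(z-c[2])/d[2]
def proj(m,p):
    return cv2.projectPoints(np.array(p,float).reshape(-1,1,3),np.array(m['rvec'],float),np.array(m['tvec'],float),np.array(m['intrinsics'],float),None)[0].reshape(-1,2)
E
python3 - <<'E'
from h import *
o=ctrl.get_obs(); print({k:np.round(v,3) for k,v in o.items()},ctrl.pinch_z)
for n in('top','side'):
    im,m=cam(n); save(im,n+'0.png'); np.save(n+'0.npy',im); print(n,ray(m,320,200))
E
```

```text
{'time_s': np.float64(0.0), 'qpos': array([ 1.106,  0.3  ,  1.522,  0.   ,  1.321, -0.067]), 'joint_vel': array([-0.001,  0.   , -0.   , -0.001,  0.001,  0.001]), 'tau': array([ 3.0000e-03, -5.3181e+01, -3.5275e+01,  7.1000e-02,  2.4000e-02,
       -0.0000e+00]), 'ee_pos': array([0.213, 0.507, 0.205]), 'eef_rot': array([-3.14 , -0.   ,  2.744]), 'force': array([ 0.897, -0.54 ,  0.174]), 'moment': array([-0.02 , -0.012,  0.042]), 'grip_force': np.float64(0.0), 'grip_width': np.float64(0.094)} 0.0188
top (array([ 0.30352816, -0.09815796,  1.30733188]), array([ 0.20923594,  0.02271301, -0.97783635]))
side (array([0.37232878, 0.69753234, 0.57150714]), array([ 0.19022559, -0.86092616, -0.4719298 ]))
```

View pics/top0.png

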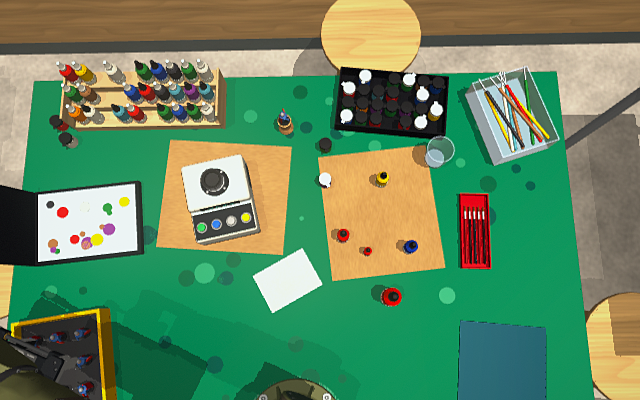

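View pics/side0.png

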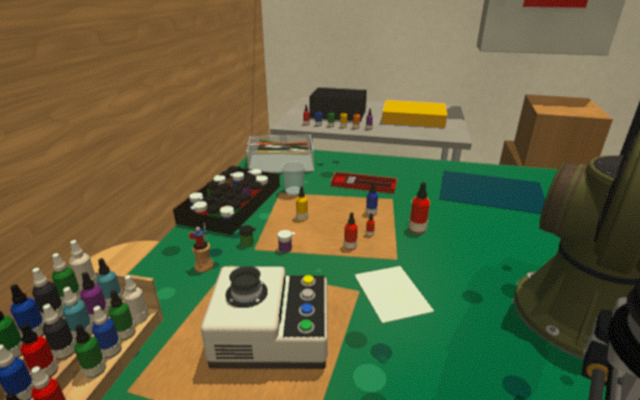

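The top view shows the shaker at about (220,200), with keys at (201,228), (216,224), (231,221) and (246,217). It also shows three red bottles: large (391,296), medium (343,235) and small (367,251). I'll measure these and check the sizes.

```bash
python3 - <<'E'
from h import *
def blobs(n,box,f):
    im=np.load(n+'0.npy'); hsv=cv2.cvtColor(im,cv2.COLOR_RGB2HSV)
    u0,v0,u1,v1=box; sub=hsv[v0:v1,u0:u1].astype(int); k=f(sub).astype(np.uint8)
    c,l,s,ce=cv2.connectedComponentsWithStats(k)
    return [(ce[i]+[u0,v0],s[i]) for i in range(1,c) if s[i][4]>12]
T=ctrl.camera_model('top');S=ctrl.camera_model('side')
sat=lambda lo,hi:(lambda h:(h[...,0]>=lo)&(h[...,0]<=hi)&(h[...,1]>130)&(h[...,2]>70))
red=lambda h:((h[...,0]<6)|(h[...,0]>174))&(h[...,1]>140)&(h[...,2]>70)
kt={}
for nm,(lo,hi) in dict(green=(40,85),blue=(95,125),yellow=(18,35)).items():
  for n,box,m in(('top',(190,205,262,245),T),('side',(280,270,328,338),S)):
    for c,s in blobs(n,box,sat(lo,hi)): print(nm,n,c.round(1),s[2:],onz(m,*c,.087).round(4))
for n,box,m in(('top',(325,215,425,320),T),('side',(330,170,440,260),S)):
  for nm,f in(('red',red),('blue',sat(100,130))):
    for c,s in blobs(n,box,f):
        print(nm,n,c.round(1),s,'foot',onz(m,s[0]+s[2]/2,s[1]+s[3],0).round(4),'mid z.03',onz(m,*c,.03).round(4))
# head: dark cup top
im=np.load('top0.npy')[160:200,190:240]; g=im.max(2); k=(g<90).astype(np.uint8)
c,l,s,ce=cv2.connectedComponentsWithStats(k)
for i in range(1,c):
    if s[i][4]>50: print('cup',ce[i]+[190,160],s[i],onz(T,*(ce[i]+[190,160]),.13).round(4))
save(cv2.resize(np.load('top0.npy')[140:320,170:430],None,fx=3,fy=3,interpolation=cv2.INTER_CUBIC),'crop.png')
E
```

```text
green top [201.1 227.2] [ 7  7 42] [0.5004 0.2297 0.087 ]
green side [307.5 272.1] [ 42   8 216] [0.5283 0.1008 0.087 ]
green side [305.5 324.1] [10 11 94] [0.4993 0.2306 0.087 ]
blue top [215.8 223.8] [ 8  7 43] [0.5083 0.1928 0.087 ]
blue side [306.4 307.4] [10 10 87] [0.5072 0.1933 0.087 ]
yellow top [245.4 216.9] [ 8  7 45] [0.5245 0.1186 0.087 ]
yellow top [190.8 225.2] [ 3  7 13] [0.506  0.2559 0.087 ]
yellow side [307.8 278.9] [11 10 86] [0.523  0.1199 0.087 ]
red top [342.6 235.4] [12 14 12 13 93] foot [1.1192 0.8126 0.    ] mid z.03 [ 0.4813 -0.1263  0.03  ]
red top [367.3 251. ] [39 32  8  8 38] foot [1.0757 0.7346 0.    ] mid z.03 [ 0.4393 -0.1894  0.03  ]
red top [390.6 296.6] [ 57  73  20  18 202] foot [0.9147 0.6501 0.    ] mid z.03 [ 0.3219 -0.2452  0.03  ]
blue top [410.6 246.4] [80 25 13 13 78] foot [1.0794 0.6076 0.    ] mid z.03 [ 0.4492 -0.3023  0.03  ]
red side [346.5 182.1] [  2   3  39  16 238] foot [ 6.7277 -5.4168  0.    ] mid z.03 [ 0.5366 -0.4211  0.03  ]
red side [380.1 182.9] [ 26   5  40  17 222] foot [ 5.9203 -5.0536  0.    ] mid z.03 [ 0.436  -0.4376  0.03  ]
red side [419.9 209.3] [ 82  27  17  27 307] foot [ 3.141  -2.5477  0.    ] mid z.03 [ 0.3166 -0.2965  0.03  ]
red side [370.3 225.1] [38 50  6 12 49] foot [ 3.2438 -2.1172  0.    ] mid z.03 [ 0.4381 -0.1871  0.03  ]
red side [350.8 231.5] [ 16  54  11  18 123] foot [ 3.0595 -1.7505  0.    ] mid z.03 [ 0.4815 -0.1466  0.03  ]
blue side [372.5 196.9] [37 23 11 14 72] foot [ 4.4997 -3.4715  0.    ] mid z.03 [ 0.4487 -0.3407  0.03  ]
cup [213.40313112 180.69667319] [ 11   9  28  27 511] [0.609  0.1917 0.13  ]
```

View pics/crop.png

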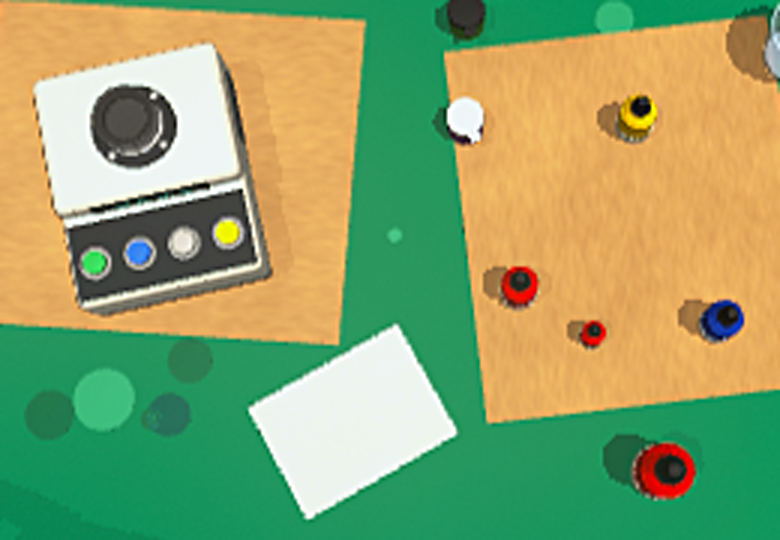

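The medium red bottle matches the blue and yellow bottles, so that is the target. Starting toward the green key.

Emit:
jog_arm:
  motion:
    - [-0.046,-0.018,0,0,0,0,-1]
    - [-0.046,-0.018,0,0,0,0,-1]
    - [-0.046,-0.018,0,0,0,0,-1]
    - [-0.046,-0.018,0,0,0,0,-1]
    - [-0.046,-0.018,0,0,0,0,-1]

```text
time_s: 0.6
ee_pos: [0.3912, 0.3333, 0.2053]
eef_rot: [-3.141, -0.0, 2.744]
force: [0.7, 0.1, 0.0]
grip_width: 0.0575
grip_force: 0.0
```

Emit:
jog_arm:
  motion:
    - [-0.046,-0.018,0.02,0,0,0,-1]
    - [-0.046,-0.018,0.02,0,0,0,-1]
    - [-0.046,-0.018,0.02,0,0,0,-1]
    - [0,0,0,0,0,0,-1]

```text
time_s: 1.0
ee_pos: [0.4916, 0.2341, 0.1462]
eef_rot: [-3.138, -0.003, 2.739]
force: [-0.7, -0.1, -0.4]
grip_width: 0.0255
grip_force: 0.0
```

```bash
cat >> h.py <<'E'
from scipy.spatial.transform import Rotation as Ro
def delta(p):
    o=ctrl.get_obs(); R=Ro.from_euler('xyz',o['eef_rot']).as_matrix()
    print('t',round(float(o['time_s']),2),'pos',np.round(o['ee_pos'],4),'rot',np.round(o['eef_rot'],3),'F',np.round(o['force'],1),'w',round(float(o['grip_width']),4))
    print('tool delta mm',np.round(1000*R.T@(np.array(p)-o['ee_pos']),1))
def meet(a,b):  # least-squares meeting point of two rays, and their miss distance
    (c1,d1),(c2,d2)=a,b; s=np.linalg.lstsq(np.c_[d1,-d2],c2-c1,rcond=None)[0]
    p,q=c1+s[0]*d1,c2+s[1]*d2; return (p+q)/2,np.linalg.norm(p-q)
E
python3 - <<'E'
from h import *
delta([.4998,.2301,.10])
T=ctrl.camera_model('top');S=ctrl.camera_model('side')
for u in [((201.1,227.2),(305.5,324.1)),((215.8,223.8),(306.4,307.4)),((245.4,216.9),(307.8,278.9)),((342.6,235.4),(350.8,231.5))]:
    print(meet(ray(T,*u[0]),ray(S,*u[1])))
im,m=cam('wrist'); save(im,'w1.png')
E
```

```text
t 1.0 pos [0.4916 0.2341 0.1462] rot [-3.138e+00 -3.000e-03  2.739e+00] F [-0.7 -0.1 -0.4] w 0.0255
tool delta mm [-9.2 -0.4 46.2]
(array([0.4999687 , 0.22980122, 0.08620193]), np.float64(0.0009845519797253997))
(array([0.5078177 , 0.19291665, 0.08669811]), np.float64(0.0010983137361509784))
(array([0.52401941, 0.11877727, 0.08604724]), np.float64(0.0014716380557449997))
(array([ 0.479059  , -0.12601248,  0.0433403 ]), np.float64(0.0005720335657692101))
```

View pics/w1.png

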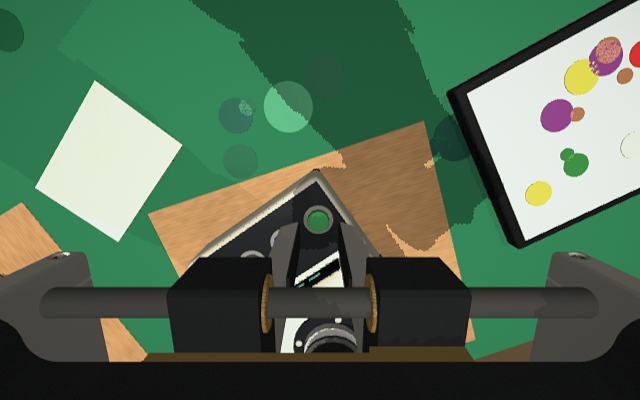

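The wrist view shows the green key at (318,220), just ahead of and between the closing fingers, which agrees with the estimate. Closing fully and moving down toward it.

Emit:
jog_arm:
  motion:
    - [-0.007,0,0.02,0,0,0,-1]
    - [0,0,0.02,0,0,0,-1]
    - [0,0,0,0,0,0,-1]
    - [0,0,0,0,0,0,-1]

```text
time_s: 1.45
ee_pos: [0.4961, 0.2362, 0.1099]
eef_rot: [3.141, 0.0, 2.745]
force: [-0.2, 0.2, 1.0]
grip_width: 0.0008
grip_force: 0.0
```

```bash
python3 - <<'E'
from h import *
delta([.4999,.2299,.087])
E
```

```text
t 1.45 pos [0.4961 0.2362 0.1099] rot [3.141 0.    2.745] F [-0.2  0.2  1. ] w 0.0008
tool delta mm [-5.9 -4.3 22.9]
```

Emit:
jog_arm:
  motion:
    - [-0.006,-0.004,0.01,0,0,0,-1]
    - [0,0,0.008,0,0,0,-1]
    - [0,0,0.004,0,0,0,-1]
    - [0,0,0.003,0,0,0,-1]
    - [0,0,0.002,0,0,0,-1]

```text
time_s: 1.95
ee_pos: [0.5004, 0.2293, 0.0822]
eef_rot: [-3.141, 0.0, 2.744]
force: [-2.1, -3.1, 11.4]
grip_width: 0.0007
grip_force: 6.1
```

Emit:
jog_arm:
  motion:
    - [0,0,0.002,0,0,0,-1]
    - [0,0,0,0,0,0,-1]

```text
time_s: 2.15
ee_pos: [0.5005, 0.2293, 0.082]
eef_rot: [3.141, 0.001, 2.744]
force: [-9.9, -5.5, 22.5]
grip_width: 0.0005
grip_force: 10.8
```

Green bottomed: z stopped at 0.082 with 22 N. Releasing it and moving over blue.

Emit:
jog_arm:
  motion:
    - [0,0,-0.01,0,0,0,-1]
    - [0,0,-0.018,0,0,0,-1]
    - [-0.011,-0.016,0,0,0,0,-1]
    - [-0.011,-0.015,0,0,0,0,-1]
    - [0,0,0,0,0,0,-1]

```text
time_s: 2.65
ee_pos: [0.5091, 0.1911, 0.1084]
eef_rot: [3.141, 0.0, 2.742]
force: [-0.1, -0.4, 0.2]
grip_width: 0.0003
grip_force: 0.0
```

```bash
python3 - <<'E'
from h import *
delta([.5078,.1929,.087])
E
```

```text
t 2.65 pos [0.5091 0.1911 0.1084] rot [3.141 0.    2.742] F [-0.1 -0.4  0.2] w 0.0003
tool delta mm [ 1.9  1.2 21.4]
```

Emit:
jog_arm:
  motion:
    - [0.002,0.001,0.01,0,0,0,-1]
    - [0,0,0.007,0,0,0,-1]
    - [0,0,0.004,0,0,0,-1]
    - [0,0,0.004,0,0,0,-1]
    - [0,0,0.002,0,0,0,-1]

```text
time_s: 3.15
ee_pos: [0.5071, 0.1945, 0.0819]
eef_rot: [3.141, -0.0, 2.744]
force: [-13.0, -2.2, 27.9]
grip_width: 0.0003
grip_force: 14.5
```

Emit:
jog_arm:
  motion:
    - [0,0,0,0,0,0,-1]

```text
time_s: 3.25
ee_pos: [0.507, 0.1945, 0.0821]
eef_rot: [3.141, -0.0, 2.744]
force: [-8.4, 0.5, 14.7]
grip_width: 0.0007
grip_force: 7.4
```

Blue is fully down. Releasing it and moving over grey at a safe height to yellow.

Emit:
jog_arm:
  motion:
    - [0,0,-0.01,0,0,0,-1]
    - [0,0,-0.02,0,0,0,-1]
    - [-0.02,-0.03,0,0,0,0,-1]
    - [-0.025,-0.033,0,0,0,0,-1]
    - [0,0,0,0,0,0,-1]

```text
time_s: 3.75
ee_pos: [0.5252, 0.1153, 0.1113]
eef_rot: [-3.141, 0.001, 2.741]
force: [0.2, 1.4, -0.3]
grip_width: 0.0007
grip_force: 0.0
```

Emit:
jog_arm:
  motion:
    - [0,0,0,0,0,0,-1]

```text
time_s: 3.85
ee_pos: [0.5245, 0.1181, 0.1112]
eef_rot: [3.141, 0.0, 2.742]
force: [-0.1, 0.3, 0.3]
grip_width: 0.0007
grip_force: 0.0
```

```bash
python3 - <<'E'
from h import *
delta([.524,.1188,.087])
E
```

```text
t 3.85 pos [0.5245 0.1181 0.1112] rot [3.141 0.    2.742] F [-0.1  0.3  0.3] w 0.0007
tool delta mm [ 0.7  0.4 24.2]
```

Emit:
jog_arm:
  motion:
    - [0,0,0.012,0,0,0,-1]
    - [0,0,0.008,0,0,0,-1]
    - [0,0,0.004,0,0,0,-1]
    - [0,0,0.004,0,0,0,-1]
    - [0,0,0.002,0,0,0,-1]

```text
time_s: 4.35
ee_pos: [0.5242, 0.119, 0.0818]
eef_rot: [3.141, -0.0, 2.744]
force: [-14.5, 0.2, 28.5]
grip_width: 0.0004
grip_force: 14.5
```

Emit:
jog_arm:
  motion:
    - [0,0,0,0,0,0,-1]

```text
time_s: 4.45
ee_pos: [0.5241, 0.119, 0.0821]
eef_rot: [3.141, -0.0, 2.744]
force: [-7.9, 1.6, 14.4]
grip_width: 0.0006
grip_force: 7.3
```

Emit:
jog_arm:
  motion:
    - [0,0,-0.01,0,0,0,-1]
    - [0,0,-0.03,0,0,0,-1]
    - [0,0,-0.05,0,0,0,-1]
    - [-0.01,-0.048,-0.01,0,0,0,0.3]
    - [-0.01,-0.048,0,0,0,0,0.3]

```text
time_s: 4.95
ee_pos: [0.5061, 0.0219, 0.1835]
eef_rot: [3.14, 0.004, 2.747]
force: [0.4, 0.1, -0.4]
grip_width: 0.0133
grip_force: 0.0
```

Emit:
jog_arm:
  motion:
    - [-0.012,-0.048,0,0,0,0,0.3]
    - [-0.012,-0.048,0,0,0,0,0.3]
    - [-0.01,-0.048,0,0,0,0,0.3]
    - [0,0,0,0,0,0,0.3]
    - [0,0,0,0,0,0,0.3]

```text
time_s: 5.45
ee_pos: [0.481, -0.1243, 0.1812]
eef_rot: [3.142, 0.0, 2.742]
force: [-0.3, -0.5, -0.3]
grip_width: 0.053
grip_force: 0.0
```

```bash
python3 - <<'E'
from h import *
delta([.479,-.127,.125])
im,m=cam('wrist'); save(im,'w2.png'); np.save('w2.npy',im)
import pickle; pickle.dump(m,open('w2.pkl','wb'))
print(proj(m,[[.479,-.127,.095],[.479,-.127,.058],[.479,-.127,0]]).round(0), ray(m,320,200)[0])
# green/yellow keys up? and shaker check from the top, cup
im,m=cam('top'); np.save('top1.npy',im); save(cv2.resize(im[150:250,180:270],None,fx=7,fy=6,interpolation=cv2.INTER_CUBIC),'t1.png')
E
```

```text
t 5.45 pos [ 0.481  -0.1243  0.1812] rot [3.142 0.    2.742] F [-0.3 -0.5 -0.3] w 0.053
tool delta mm [ 0.8 -3.3 56.2]
[[315. 202.]
 [315. 193.]
 [316. 183.]] [ 0.41691219 -0.0971157   0.36059669]
```

View pics/w2.png

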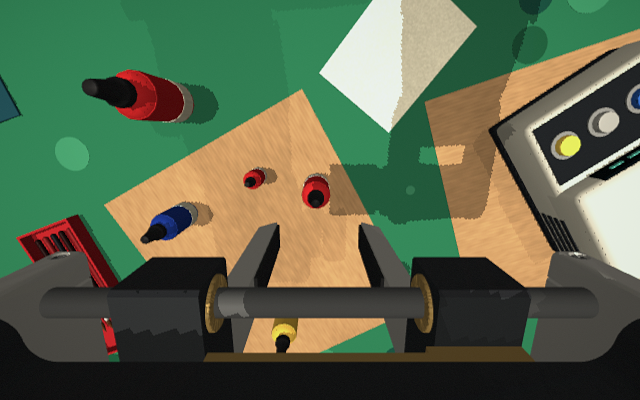

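The wrist view shows the target bottle at (316,192) with its cap at (316,205), matching the prediction within about 2 mm. The small look-alike at (253,180) is clear. Descending.

Emit:
jog_arm:
  motion:
    - [0.001,-0.003,0.03,0,0,0,0.3]
    - [0,0,0.03,0,0,0,0.3]
    - [0,0,0.03,0,0,0,0.3]
    - [0,0,0.03,0,0,0,0.3]
    - [0,0,0.02,0,0,0,0.3]

```text
time_s: 6.05
ee_pos: [0.4788, -0.1243, 0.0393]
eef_rot: [-3.142, -0.002, 2.746]
force: [0.8, -0.6, -0.3]
grip_width: 0.0613
grip_force: 0.0
```

Emit:
jog_arm:
  motion:
    - [0,0,0.012,0,0,0,0.3]
    - [0,0,0,0,0,0,0.3]
    - [0,0,0,0,0,0,0.3]

```text
time_s: 6.35
ee_pos: [0.4796, -0.1257, 0.0299]
eef_rot: [3.142, 0.001, 2.745]
force: [-0.4, -0.2, 0.4]
grip_width: 0.0608
grip_force: 0.0
```

```bash
python3 - <<'E'
from h import *
delta([.479,-.127,.026])
im,m=cam('wrist'); save(im,'w3.png')
E
```

```text
t 6.35 pos [ 0.4796 -0.1257  0.0299] rot [3.142e+00 1.000e-03 2.745e+00] F [-0.4 -0.2  0.4] w 0.0608
tool delta mm [ 0.1 -1.5  3.9]
```

View pics/w3.png

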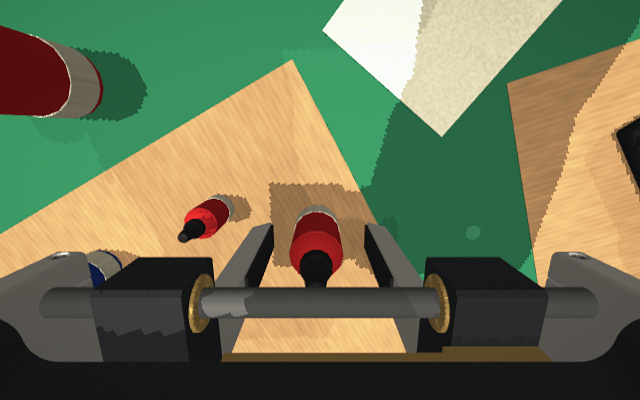

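View pics/t1.png

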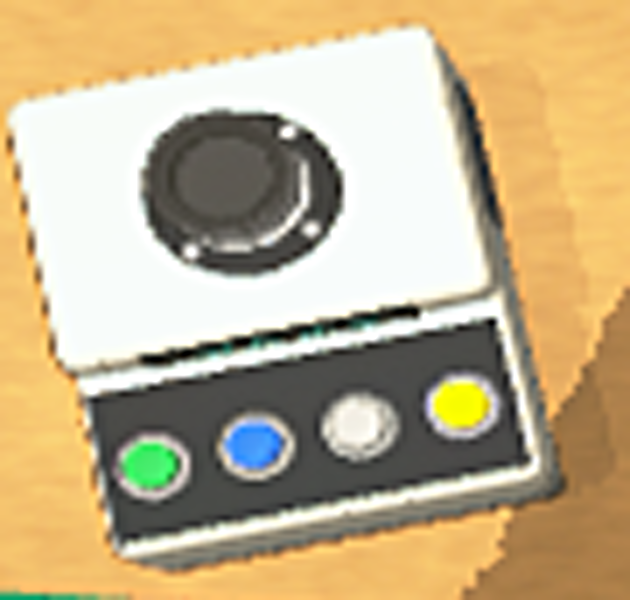

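The bottle at (316,245) is centred between the fingers. The crop of the shaker shows the cup floor centred at about (222,175), i.e. top pixel (211.7,179.2), with all the keys back up. Gripping.

Emit:
jog_arm:
  motion:
    - [0,-0.001,0.003,0,0,0,0.3]
    - [0,0,0,0,0,0,-1]
    - [0,0,0,0,0,0,-1]
    - [0,0,0,0,0,0,-1]
    - [0,0,0,0,0,0,-1]
  squeeze: 45

```text
time_s: 6.9
ee_pos: [0.4787, -0.127, 0.0263]
eef_rot: [-3.142, 0.0, 2.744]
force: [0.2, 0.8, -0.6]
grip_width: 0.0322
grip_force: 0.0
```

Emit:
jog_arm:
  motion:
    - [0,0,0,0,0,0,-1]
    - [0,0,0,0,0,0,-1]

```text
time_s: 7.1
ee_pos: [0.4787, -0.127, 0.0263]
eef_rot: [-3.142, 0.0, 2.744]
force: [-0.3, 1.3, 2.0]
grip_width: 0.0312
grip_force: 45.0
```

```bash
python3 - <<'E'
from h import *
delta([.6125,.1965,.2])
im=np.load('top1.npy'); T=ctrl.camera_model('top')
print(onz(T,211.7,179.2,.126))
g=im[150:250,180:270].max(2); k=((g>70)&(g<110)).astype(np.uint8)
c,l,s,ce=cv2.connectedComponentsWithStats(k)
for i in range(1,c):
    if s[i][4]>40: print(ce[i]+[180,150],s[i],onz(T,*(ce[i]+[180,150]),.126).round(4))
E
```

```text
t 7.1 pos [ 0.4787 -0.127   0.0263] rot [-3.142  0.     2.744] F [-0.3  1.3  2. ] w 0.0312
tool delta mm [   2.   350.1 -173.7]
[0.61395965 0.19698905 0.126     ]
[211.60693642 179.17052023] [ 21  19  22  22 346] [0.614  0.1972 0.126 ]
[222.81344307 220.53360768] [ 13  55  61  34 729] [0.5095 0.1667 0.126 ]
```

Emit:
jog_arm:
  motion:
    - [0,0,-0.02,0,0,0,-1]
    - [0,0,-0.04,0,0,0,-1]
    - [0,0,-0.04,0,0,0,-1]
    - [0,0,-0.04,0,0,0,-1]
    - [0,0,-0.035,0,0,0,-1]

```text
time_s: 7.6
ee_pos: [0.4786, -0.1269, 0.2032]
eef_rot: [3.142, 0.001, 2.744]
force: [-0.7, -0.3, -0.2]
grip_width: 0.0313
grip_force: 45.0
```

Emit:
jog_arm:
  motion:
    - [0,0.02,0,0,0,0,-1]
    - [0,0.04,0,0,0,0,-1]
    - [0,0.04,0,0,0,0,-1]
    - [0,0.04,0,0,0,0,-1]
    - [0,0.04,0,0,0,0,-1]

```text
time_s: 8.1
ee_pos: [0.5487, 0.0405, 0.2011]
eef_rot: [-3.142, -0.0, 2.744]
force: [0.2, -0.5, 0.1]
grip_width: 0.0318
grip_force: 45.0
```

Emit:
jog_arm:
  motion:
    - [0.002,0.04,0,0,0,0,-1]
    - [0,0.04,0,0,0,0,-1]
    - [0,0.04,0,0,0,0,-1]
    - [0,0.03,0,0,0,0,-1]
    - [0,0.02,0,0,0,0,-1]

```text
time_s: 8.6
ee_pos: [0.6126, 0.1985, 0.2006]
eef_rot: [-3.141, -0.001, 2.745]
force: [-0.4, 0.3, 0.5]
grip_width: 0.0316
grip_force: 45.0
```

Emit:
jog_arm:
  motion:
    - [0,0,0,0,0,0,-1]
    - [0,0,0,0,0,0,-1]

```text
time_s: 8.8
ee_pos: [0.6122, 0.1963, 0.2006]
eef_rot: [-3.141, -0.001, 2.744]
force: [-0.4, 0.1, 0.1]
grip_width: 0.0318
grip_force: 45.0
```

```bash
python3 - <<'E'
from h import *
delta([.613,.197,.160])
im,m=cam('side'); save(cv2.resize(im[180:380,180:350],None,fx=3.5,fy=3,interpolation=cv2.INTER_CUBIC),'s2.png'); np.save('s2.npy',im)
print(proj(m,[[.613,.197,.139],[.613,.197,.126]]).round(1))
E
```

```text
t 8.8 pos [0.6122 0.1963 0.2006] rot [-3.141e+00 -1.000e-03  2.744e+00] F [-0.4  0.1  0.1] w 0.0318
tool delta mm [-0.5  1.  40.6]
[[243.7 275.7]
 [244.4 281.9]]
```

View pics/s2.png

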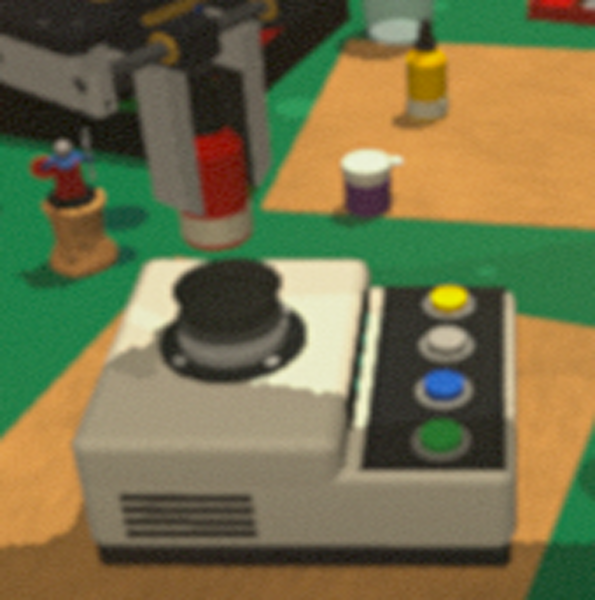

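The side view shows the bottle hanging upright, its foot spanning crop x 182–252 (axis at about pixel 242). The cup mouth spans crop x 174–283 (about pixel 245.3, row 275). Checking the relative offset numerically.

```bash
python3 - <<'E'
from h import *
S=ctrl.camera_model('side')
print(proj(S,[[.6122,.1963,.1746],[.6122,.1963,.139],[.6022,.1963,.139],[.6122,.2063,.139]]).round(1))
im=np.load('s2.npy')
# bottle: cream/red edges on rows above foot; cup: dark edges on rows of mouth
hsv=cv2.cvtColor(im,cv2.COLOR_RGB2HSV).astype(int)
for v in range(244,256,2): print('b',v,[tuple(p) for p in im[v,228:256:1]][0:0], im[v,228:256].sum(1)//3)
for v in (268,272,275,278): print('c',v,im[v,224:268].max(1))
E
```

```text
[[242.4 258.2]
 [244.3 275.5]
 [250.  276.4]
 [242.  279.3]]
b 244 [] [101 106 105 102 101  91  92  96  90  79  61  54  51  57  49  56  46  58
  55  50  54  55  51  53  60  69  79  91]
b 246 [] [101 101 108 106 106 102  99  96  90  84  64  54  57  55  53  56  60  55
  57  58  47  44  65  72  72  73  93 110]
b 248 [] [ 98 100 104 106 106 101  96  96  93  88  74  63  52  51  55  59  49  54
  54  48  49  57  79  90  85  84 101 126]
b 250 [] [78 82 91 95 92 88 90 93 95 88 74 58 48 59 57 55 57 54 62 62 76 81 88 89
 81 80 85 94]
b 252 [] [ 74  76  83  93  98  99  89  86  86  80  79  76  75  75  77  85  93  92
 100 105 106 104  97  90  83  80  80  78]
b 254 [] [ 76  75  80  92 106 115 115 115 119 117 118 117 123 121 122 121 118 112
 115 113 109 100 102  89  82  80  79  79]
c 268 [234 235 234 233 234 232 235 237 235 232 217 185 150 114  89  65  55  45
  46  44  52  47  49  50  49  43  50  47  49  54  63  95 131 167 203 235
 237 236 235 236 235 237 235 233]
c 272 [233 234 233 233 235 231 199 139  76  48  40  40  41  44  38  47  43  49
  45  44  42  40  42  42  42  48  45  43  44  50  45  49  45  48  54  99
 170 228 235 233 233 234 234 236]
c 275 [234 234 236 235 222 156  75  42  42  44  45  40  41  38  46  43  43  44
  43  44  46  45  44  47  49  45  44  48  46  44  45  47  44  41  47  86
 164 228 236 236 234 234 236 235]
c 278 [235 234 233 233 218 142  67  35  41  42  39  36  44  42  41  49  41  40
  41  47  46  50  49  46  46  49  47  41  49  49  51  45  44  46  75 148
 217 235 236 235 234 234 235 235]
```

The bottle and cup line up within about 1 mm. Lowering.

Emit:
jog_arm:
  motion:
    - [0,0.001,0.015,0,0,0,-1]
    - [0,0,0.015,0,0,0,-1]
    - [0,0,0.008,0,0,0,-1]
    - [0,0,0.004,0,0,0,-1]
    - [0,0,0.002,0,0,0,-1]

```text
time_s: 9.35
ee_pos: [0.6127, 0.1972, 0.1566]
eef_rot: [-3.141, -0.0, 2.744]
force: [0.0, -0.1, 0.3]
grip_width: 0.0312
grip_force: 45.0
```

Emit:
jog_arm:
  motion:
    - [0,0,0.002,0,0,0,-1]
    - [0,0,0.002,0,0,0,-1]
    - [0,0,0,0,0,0,-1]

```text
time_s: 9.65
ee_pos: [0.6128, 0.1974, 0.1531]
eef_rot: [3.142, 0.0, 2.744]
force: [-1.0, -0.6, -0.2]
grip_width: 0.0313
grip_force: 45.0
```

Inside the cup with no side force. Pressing gently.

Emit:
jog_arm:
  motion:
    - [0,0,0.002,0,0,0,-1]
    - [0,0,0.002,0,0,0,-1]
    - [0,0,0.002,0,0,0,-1]
    - [0,0,0.001,0,0,0,-1]
    - [0,0,0,0,0,0,-1]

```text
time_s: 10.15
ee_pos: [0.613, 0.1974, 0.1469]
eef_rot: [3.141, 0.001, 2.744]
force: [-3.5, -2.0, 8.6]
grip_width: 0.0315
grip_force: 45.0
```

Emit:
jog_arm:
  motion:
    - [0,0,0.001,0,0,0,-1]
    - [0,0,0.001,0,0,0,-1]
    - [0,0,0,0,0,0,-1]

```text
time_s: 10.45
ee_pos: [0.613, 0.1974, 0.1451]
eef_rot: [3.141, 0.001, 2.744]
force: [-4.5, -2.5, 8.9]
grip_width: 0.031
grip_force: 45.0
```

Emit:
jog_arm:
  motion:
    - [0,0,0.001,0,0,0,-1]
    - [0,0,0,0,0,0,-1]
    - [0,0,0,0,0,0,-1]

```text
time_s: 10.75
ee_pos: [0.613, 0.1974, 0.1444]
eef_rot: [3.141, 0.001, 2.744]
force: [-4.7, -2.1, 9.6]
grip_width: 0.0308
grip_force: 45.0
```

Emit:
jog_arm:
  motion:
    - [0,0,0.001,0,0,0,-1]
    - [0,0,0,0,0,0,-1]
    - [0,0,0,0,0,0,-1]

```text
time_s: 11.05
ee_pos: [0.6131, 0.1974, 0.1442]
eef_rot: [3.141, 0.002, 2.744]
force: [-6.0, -2.5, 15.4]
grip_width: 0.0312
grip_force: 45.0
```

Emit:
jog_arm:
  motion:
    - [0,0,0.0005,0,0,0,-1]
    - [0,0,0,0,0,0,-1]
    - [0,0,0,0,0,0,-1]
    - [0,0,0,0,0,0,-1]

```text
time_s: 11.45
ee_pos: [0.6132, 0.1974, 0.1442]
eef_rot: [3.14, 0.002, 2.744]
force: [-8.1, -3.2, 19.9]
grip_width: 0.031
grip_force: 45.0
```

```bash
python3 - <<'E'
from h import *
im,m=cam('side'); save(cv2.resize(im[200:340,190:340],None,fx=4,fy=4,interpolation=cv2.INTER_CUBIC),'s3.png')
for _ in range(3): ctrl.camera('side'); print(ctrl.get_obs()['force'].round(1),ctrl.get_obs()['ee_pos'].round(4))
E
```

```text
[-8.5 -3.3 19.1] [0.6132 0.1974 0.1442]
[-9.  -4.1 18.3] [0.6132 0.1974 0.1442]
[-8.7 -3.3 19.1] [0.6132 0.1974 0.1442]
```

View pics/s3.png

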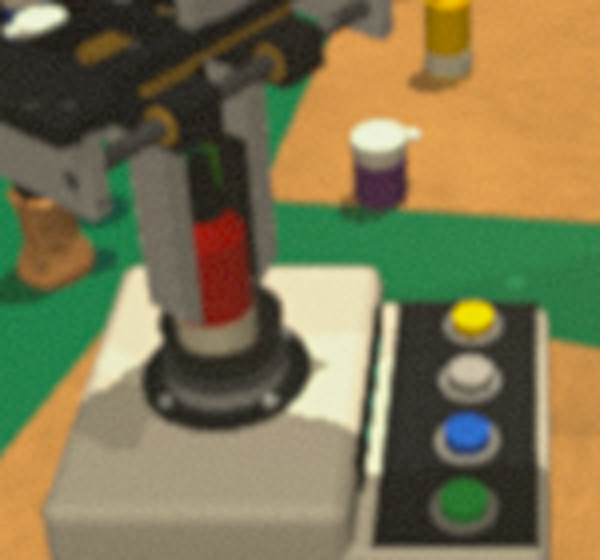

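The bottle stands upright in the cup with the fingers above the rim. The flange is on the collar, since z has stalled at 0.1442 with a steady 19 N. Handing in.

```bash
python3 -c "
from station import ctrl; print(ctrl.hand_in())"
```

```text
the job is handed in; nothing more can be done
None
```

The job is handed in (no verdict came back): I pressed green, blue and yellow fully in that order and never touched grey, and the red bottle stands upright in the cup, still gripped, holding the head on its stop at about 19 N.

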